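# Tap a bearing cup square into a stirrer drive housing

## Robot

A 6-joint arm with a two-finger parallel gripper is mounted at the origin on the work surface. World frame = base frame: x ahead of the robot, y to its left, z up, the work surface at z = 0. Lengths are in m, angles in rad, forces in N, time in s.
With the tool pointing down it reaches from about 0.25 to 0.775 m from the base axis. Payload 4 kg.
Tool frame: the origin (TCP) lies on the centre line of the jaws, within the pads' length; the fingertips stand 25 mm ahead of it and the grasp point (between the pads) lies 6 mm ahead of it; z points along the fingers, y is the line along which they close (so a half turn about z gives the same grasp; the last joint's range is limited). The gripper opens to 94 mm and grips with 3 to 60 N. Pads are 16 mm wide; open, the fingers measure 119 mm over their backs; the gripper's body (75 mm by 177 mm) begins 78 mm behind the grasp point.
Start: joints at [1.028, 0.087, 1.371, -0, 1.684, -0.103], TCP at [0.234, 0.498, 0.231] pointing down, gripper open.
Joint ranges: [-3.1, 3.1], [-0.76, 2.03], [0.27, 2.55], [-1.08, 4.22], [0.17, 2.65], [-2.57, 2.57]. Speed limits (rad/s): [2.79, 2.79, 3.14, 3.14, 3.14, 3.14].

## Interface

Orientations are given as [roll, pitch, yaw] about the fixed x, y, z axes, in that order (R = Rz(yaw) Ry(pitch) Rx(roll)).
In Python, from bench import robot, imaging gives the robot as it stands. The module is installed in compiled form; this text tells all that it offers.
- The arm moves only by the tool drive_tool, never from a script. Its argument "series" is a list of rows, each a list of 3 entries, a list of its own where there are three numbers: the finger opening in m, from 0 to 0.094, then the shift along the tool's x, y, z in m, then the turn, a rotation vector about the tool's x, y, z in rad. A call has 1 to 5 rows; each row is the pose to reach, as a shift and turn from the pose commanded when the call began, along the tool's axes at that moment; what a row does not reach only later rows make up. A row lasts 1/8 s, in which the tool goes at most 62.5 mm and 10.7 degrees, less where a joint would pass 70% of its speed; a pose out of reach is approached as far as the arm can. A call with a gripper value outside its range is refused whole. The fingers move at their own pace and stop on an object; the grip force is fixed at half the most. Time passes only in rows, so rows that repeat a pose let the fingers close. It gives the time, the measured TCP pose, the force, the opening and the grip force at its end, in the units of the state.
- robot.get_obs(): the state, without advancing time (a new reading comes with each control period).
- imaging.snapshot(name): name is "scene" or "top" or "wrist"; returns the picture (420x560x3 uint8, red, green, blue); there is no depth.
- imaging.get_calibration(name): a dict with "intrinsics" (3x3 intrinsics, pixels), "position" and "rotation" of the camera in the world. Camera axes: x right, y up, looking along -z (the intrinsics and any distortion apply to the point x, -y, -z); pixel columns grow to the right and rows downward; lengths in m; the calibration is good to about 2 mm. A picture is of the moment at which its call begins: read the wrist's pose just before it. get_calibration takes no time and is no camera call; for the wrist camera it gives the pose at the moment of the call.
- robot.close_job(): hands the job in; it is judged then, once.
The state is a dict: "time": time; "joint_positions": joint angles; "qvel": joint speeds; "joint_torque": joint torques, N m; "tool_pos": TCP position; "ee_rot": TCP orientation; "wrist_force": force on the tool from outside, world axes, zero at the start; "wrist_torque": the same for the moment, N m; "width": finger opening in m; "finger_force": force on a finger pad.
Only numpy, scipy, OpenCV 4.12 (cv2) and the standard library are available. Lean on these libraries where they do the work, as an engineer would, in place of code of your own. Each camera call takes 0.05 s, during which the arm holds its last target. There are 200 camera calls.

## Task

Stand the steel bearing cup upright, flange up, in the mouth of the housing's bore and let go of it. Then tap it in with the fingertips, little by little on alternate sides of its rim until the flange lies fully home and flat on the housing: keep it square, never let it cock in the bore, and never drive it harder than about 25 N. Leave the other things where they are.

Things in the scene. Friction and masses are not known exactly. Their poses are not given: they have to be found in the camera images.
- cup: flanged steel bearing cup (a ring, about 0.2 kg): body 58 mm outside diameter, 14 mm high; above it a flange 64 mm in diameter, 6 mm thick, to grip it across; on that the rim to tap, a slippery brass ring, 23 to 27 mm radius, its flat top 2 to 14 mm above the flange (22 to 34 mm above the cup's underside; differs from cup to cup). A 46 mm hole runs right through. Origin: centre of the underside; z up its axis. Starts upright on the bench
- flange (a point): centre of the cup's flange underside, 14 mm above the cup's origin, z along the cup's axis; this plane comes to lie on the housing's top face when the cup is home
- housing: grey square drive housing, fixed to the bench, 110 x 110 mm, with a vertical bore of 61 mm diameter in the middle. Its top face is 45 mm above its origin; the housing's height differs from case to case (top face 45 to 65 mm above the bench). x and y along its sides, z up
- bore (a point): centre of the bore's mouth, in the plane of the housing's top face; axes as the housing's. At first the cup stands on the lugs with its flange about 7.5 to 9 mm above this face, not quite level; when home, the flange meets the rigid face and the force climbs steeply
- lugs (a point): centre of the ring of four brass friction lugs in the bore, 5 mm below the face. They stand in for the press fit and carry the cup's lower edge at 25.5 mm radius, on the housing's +x, +y, -x and -y sides, each marked by a white dot on the face 40 mm from the axis
- dot (a point): the white dot on the housing's +x side, on the face. Each lug slides down only when pushed with about 9 N and stays where it is pushed: pressing all four at once takes about 36 N, pressing only the rim above one lug (10 to 20 N, less the further out on the rim) lowers that side and tilts the cup
- spare_ring: small brass ring, 34 mm across, 10 mm high; bystander, origin centre of underside
- driver: screwdriver about 200 mm long, lying on the bench; bystander
- beaker: glass beaker, 72 mm across, 95 mm high; bystander, origin centre of underside
- amber: small amber glass bottle, 52 mm across, 100 mm high; bystander, origin centre of underside
- wash: white plastic bottle with a red cap, 68 mm across, 170 mm high; bystander, origin centre of underside
- mortar: white ceramic bowl, 110 mm across, 50 mm high; bystander, origin centre of underside
- tipbox: yellow box with a blue top, 80 x 110 mm, 62 mm high; bystander, origin centre of underside
Mind the look-alikes: they are no part of the job. Several things have the shape of the cup; the one meant has the colours described above.

How it is judged:
On the way, in this order (a step that is already met when the one before it is completed fails the run):
1. the cup stands in the mouth of the bore, released, its flange still 4 to 12 mm above the housing's face (z of flange in the frame of bore between 0.004 and 0.012 m and horizontal distance between flange and bore below 0.004 m and angle between cup's own z axis and vertical below 0.2 rad and contact force between the fingers and cup below 0.1 N), for 0.2 s.
2. the flange is fully home and flat on the face (z of flange in the frame of bore between -0.002 and 0.0015 m and angle between cup's own z axis and vertical below 0.03 rad and horizontal distance between flange and bore below 0.004 m), for 0.2 s.
At the end, for the whole second after the job is handed in: The cup sits in the bore with its flange underside within 1.5 mm of the housing's top face at its centre, tilted less than 0.03 rad, centred within 4 mm, at rest and not touched (all of step 2 and contact force between the fingers and cup below 0.1 N and linear speed of cup below 0.01 m/s).
It fails at once if the cup cocks in the bore: tilted over 0.2 rad while in the mouth or deeper (horizontal distance between flange and bore below 0.01 m and z of flange in the frame of bore below 0.011 m and angle between cup's own z axis and vertical above 0.2 rad).
It fails at once if the cup is driven against the housing and its lugs with more than 35 N (contact force between cup and housing above 35 N).
It fails at once if a bystander is disturbed: moved over 20 mm (distance of any of spare_ring, driver, beaker, amber, wash, mortar, tipbox from where it was at the start of the episode above 0.02 m).
It also fails if it takes over 72 s, if anything falls off the work surface, if the arm or the gripper's body presses on something with over 40 N, if the wrist force passes 120 N, or if a joint passes its speed limit or range.

## Working session

There is one attempt and no reset: what is moved stays moved. The work goes in short steps, Python scripts to look and compute and a tool call to move; the robot and the scene stay as the last step left them, time stands still between calls to the robot, and variables do not carry over. Pictures are saved under pics/ and viewed, at most 10 in all, crops included, and the job is handed in when it is done.

Besides the shell and the picture viewer there is one more tool, called after "Request:" as name(argument=value, ...), one argument or row to a line, values as JSON. drive_tool: Moves the arm, as the interface text tells. Its arguments: {"type":"object","properties":{"series":{"type":"array"}},"required":["series"]}

```bash
mkdir -p pics
cat > h.py <<'E'
import numpy as np, cv2
from bench import robot, imaging
def snap(n,f):
    im=imaging.snapshot(n); cv2.imwrite('pics/'+f,im[:,:,::-1]); return im
def ray(c,uv,z):
    K=np.array(c['intrinsics']);R=np.array(c['rotation']);p=np.array(c['position'])
    d=np.linalg.inv(K)@[uv[0],uv[1],1]; d=R@(d*[1,-1,-1]); return p+d*(z-p[2])/d[2]
def proj(c,P):
    K=np.array(c['intrinsics']);R=np.array(c['rotation']);p=np.array(c['position'])
    q=K@((R.T@(np.array(P)-p))*[1,-1,-1]); return q[:2]/q[2]
E
python3 - <<'E'
from h import *
a=snap('top','t.png');b=snap('scene','s.png')
c=imaging.get_calibration('top');print(c)
print(imaging.get_calibration('scene')['position'],robot.get_obs())
E
```

```text
{'intrinsics': array([[405.94631704,   0.        , 278.68758745],
       [  0.        , 405.94631704, 204.07169776],
       [  0.        ,   0.        ,   1.        ]]), 'position': array([0.37068798, 0.01600032, 1.15594882]), 'rotation': array([ 0.1791308 ,  0.01322749, -1.56950747])}
[ 1.20413709 -0.19037181  0.96305889] {'time': 0.1, 'joint_positions': array([ 1.02789467e+00,  8.78542735e-02,  1.37208588e+00, -1.04699639e-05,
        1.68360625e+00, -1.03096702e-01]), 'qvel': array([-7.13549911e-05, -1.71695372e-03, -4.82360538e-03,  4.20393015e-04,
       -1.93491477e-03, -3.46939380e-04]), 'joint_torque': array([ 2.09115366e-03, -3.41250372e+01, -3.03303409e+01,  7.19761569e-02,
        3.03623232e-02, -1.06062998e-04]), 'tool_pos': array([0.23394373, 0.49727272, 0.22944459]), 'ee_rot': array([-3.13964820e+00, -1.90718313e-04,  2.70178634e+00]), 'wrist_force': array([ 0.3465357 ,  0.11498049, -0.60335308]), 'wrist_torque': array([ 0.03472046,  0.0699177 , -0.01434651]), 'finger_force': 0.0, 'width': 0.09379710904251194}
```

View pics/t.png

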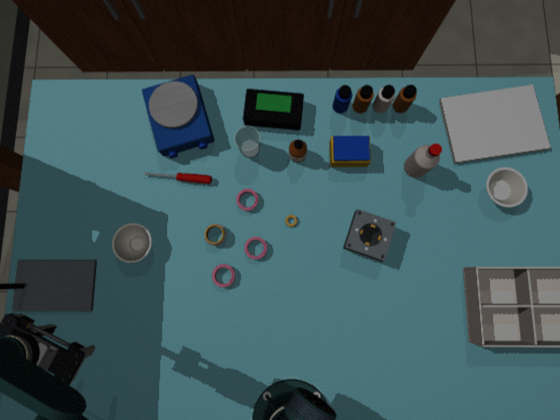

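View pics/s.png

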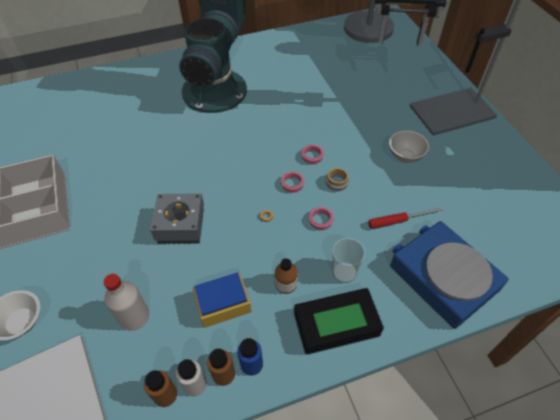

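The ring-shaped candidates in the top view are brass/steel at (215,235) and pink at (248,200), (256,248) and (224,275). The small ring at (292,221) is the spare_ring. The brass-rimmed steel one at (215,235) fits the description. The housing is at about (370,236). I'll confirm the cup in an enlarged crop.

```bash
sed -i "s/R=np.array(c\['rotation'\])/R=Rot.from_euler('xyz',c['rotation']).as_matrix()/; 1a from scipy.spatial.transform import Rotation as Rot" h.py
python3 - <<'E'
from h import *
a=cv2.imread('pics/t.png');b=cv2.imread('pics/s.png')
r=lambda i,s:cv2.resize(i,None,fx=s,fy=s,interpolation=cv2.INTER_CUBIC)
A=r(a[190:280,190:290],4);B=r(a[200:270,335:405],5)[:360,:350];C=r(b[165:195,315:360],8)
D=r(b[180:250,145:215],5)[:350]
out=np.zeros((600,800,3),np.uint8);out[:360,:400]=A;out[:350,400:750]=B[:350];out[360:600,:360]=C;out[350:600,400:750]=D[:250]
cv2.imwrite('pics/crop.png',out)
c=imaging.get_calibration('top');print('cup',ray(c,(215,235),.03),'housing',ray(c,(372,234),.055),'spare',ray(c,(292,221),.01))
E
```

```text
cup [0.48717949 0.20852123 0.03      ] housing [ 0.48727744 -0.22235426  0.055     ] spare [ 0.52917662 -0.00653116  0.01      ]
```

View pics/crop.png

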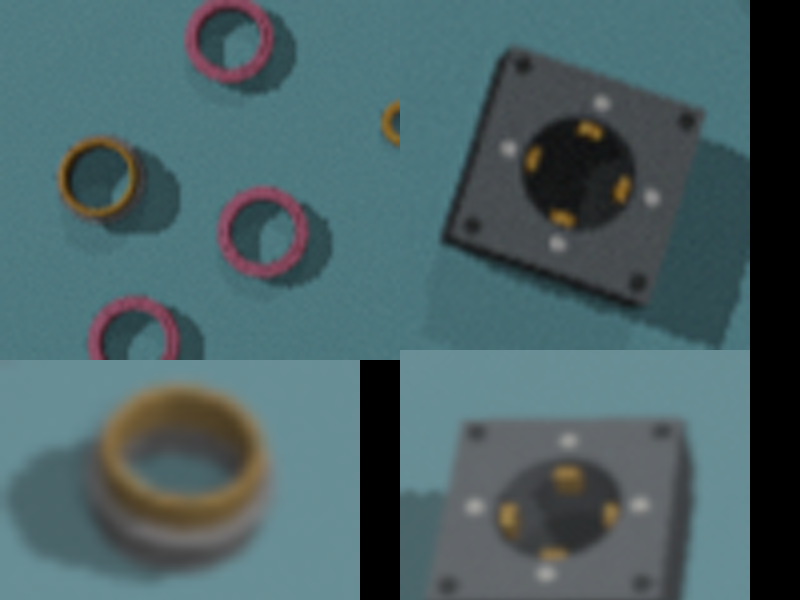

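The crop confirms it: a brass rim on a grey steel body at top (214.5,234), while the others are pink. The housing dots in the top view are at (375.4,220.6), (356.8,229.6), (385.4,239.4) and (366.6,248.6). I'll triangulate them with the scene view.

```bash
cat >> h.py <<'E'
def tri(c1,u1,c2,u2):
    A=[];b=[]
    for c,u in((c1,u1),(c2,u2)):
        p=np.array(c['position']);d=ray(c,u,0)-p;d/=np.linalg.norm(d);M=np.eye(3)-np.outer(d,d);A.append(M);b.append(M@p)
    return np.linalg.lstsq(np.vstack(A),np.hstack(b),rcond=None)[0]
E
python3 - <<'E'
from h import *
t=imaging.get_calibration('top');s=imaging.get_calibration('scene')
T=[(375.4,220.6),(356.8,229.6),(385.4,239.4),(366.6,248.6)]
P=[tri(t,u,s,v) for u in [T[0]] for v in [(174.2,224.8)]]
Z=.055
print([ray(t,u,Z) for u in T])
S=[(178.6,198),(160,211.4),(193,211),(174.2,224.8)]
print('scene',[ray(s,u,Z) for u in S])
print('bore',tri(t,np.mean(T,0),s,np.mean(S,0)),'cup rim top',tri(t,(214.5,234.2),s,(337.9,176.9)))
w=imaging.get_calibration('wrist');o=robot.get_obs()
print(w,Rot.from_euler('xyz',o['ee_rot']).as_matrix())
E
```

```text
[array([ 0.52393044, -0.2330501 ,  0.055     ]), array([ 0.49927738, -0.18163075,  0.055     ]), array([ 0.47262867, -0.2579048 ,  0.055     ]), array([ 0.44781887, -0.20628359,  0.055     ])]
scene [array([ 0.44063872, -0.2013125 ,  0.055     ]), array([ 0.46620709, -0.25294064,  0.055     ]), array([ 0.49272917, -0.17658207,  0.055     ]), array([ 0.51766681, -0.22833109,  0.055     ])]
bore [ 0.48528334 -0.21637335  0.06270351] cup rim top [0.49036124 0.21216829 0.02480129]
{'intrinsics': array([[356.12210459,   0.        , 277.35812255],
       [  0.        , 356.12210459, 208.29424299],
       [  0.        ,   0.        ,   1.        ]]), 'position': array([0.1633088 , 0.53283269, 0.38444417]), 'rotation': array([-0.27419672,  0.00190267,  1.13122041])} [[-9.04834131e-01  4.25763074e-01 -1.00044492e-03]
 [ 4.25764207e-01  9.04832594e-01 -1.67820297e-03]
 [ 1.90718312e-04 -1.94444896e-03 -9.99998091e-01]]
```

Request:
drive_tool(
  series=[
    [0.094, [-0.06, -0.026, -0.0], [0, 0, -0.03]],
    [0.094, [-0.11, -0.05, 0], [0, 0, -0.06]],
    [0.094, [-0.165, -0.072, 0.02], [0, 0, -0.101]],
    [0.094, [-0.22, -0.096, 0.04], [0, 0, -0.101]],
    [0.094, [-0.27, -0.118, 0.06], [0, 0, -0.101]],
  ],
)

```text
time: 0.72
tool_pos: [0.4291, 0.2742, 0.1696]
ee_rot: [-3.142, -0.0, 2.803]
wrist_force: [-0.6, 0.5, -0.1]
width: 0.0941
finger_force: 0.0
```

Request:
drive_tool(
  series=[
    [0.094, [-0.05, -0.024, 0], [0, 0, 0]],
    [0.094, [-0.074, -0.036, 0.01], [0, 0, 0]],
    [0.094, [-0.074, -0.036, 0.01], [0, 0, 0]],
    [0.094, [-0.074, -0.036, 0.01], [0, 0, 0]],
  ],
)

```text
time: 1.23
tool_pos: [0.4855, 0.2179, 0.1603]
ee_rot: [3.142, -0.001, 2.803]
wrist_force: [0.6, 0.3, 0.2]
width: 0.094
finger_force: 0.0
```

```bash
cat >> h.py <<'E'
def yellow(im,lo=(12,90,60),hi=(35,255,255)):
    return cv2.inRange(cv2.cvtColor(im,cv2.COLOR_RGB2HSV),lo,hi)
E
python3 - <<'E'
from h import *
o=robot.get_obs();c=imaging.get_calibration('wrist');im=snap('wrist','w1.png')
m=yellow(im);cs=cv2.findContours(m,0,2)[0]
k=max(cs,key=cv2.contourArea);h=cv2.convexHull(k);e=cv2.fitEllipse(h);print(e,o['tool_pos'])
for z in(.022,.026,.03,.034):
    # outer rim ellipse: rays of hull points to plane, circle fit
    P=np.array([ray(c,p[0].astype(float),z)[:2] for p in h]); (x,y),r=cv2.minEnclosingCircle((P*1000).astype(np.float32)); print(z,x,y,r)
E
```

```text
((274.2301330566406, 212.8257293701172), (64.44851684570312, 64.67804718017578), 137.8881072998047) [0.48545191 0.21789178 0.16030834]
0.022 492.8146667480469 214.2882843017578 29.01456642150879
0.026 491.7098388671875 214.7168426513672 28.618955612182617
0.03 490.6050720214844 215.1454620361328 28.223373413085938
0.034 489.5003356933594 215.57400512695312 27.827852249145508
```

View pics/w1.png

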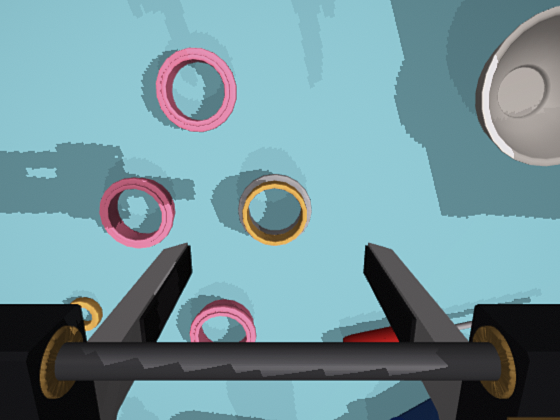

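The wrist view shows the cup at (274,213), with pink look-alikes at (196,90), (137,213) and (223,325). I'll descend partway and look once more, to get the rim height from parallax.

Request:
drive_tool(
  series=[
    [0.094, [-0.006, -0.001, 0.055], [0, 0, 0]],
    [0.094, [-0.006, -0.001, 0.065], [0, 0, 0]],
    [0.094, [-0.006, -0.001, 0.065], [0, 0, 0]],
    [0.094, [-0.006, -0.001, 0.065], [0, 0, 0]],
  ],
)

```text
time: 1.78
tool_pos: [0.4923, 0.2153, 0.0977]
ee_rot: [3.139, 0.003, 2.804]
wrist_force: [-0.2, 0.1, 0.4]
width: 0.0941
finger_force: 0.0
```

Run:
```python
from h import *
o=robot.get_obs();c=imaging.get_calibration('wrist');im=snap('wrist','w2.png')
m=yellow(im);m[:, :150]=0
k=max(cv2.findContours(m,0,2)[0],key=cv2.contourArea);h=cv2.convexHull(k)
print(cv2.boundingRect(h),o['tool_pos'],o['wrist_force'])
for z in(.022,.026,.03,.034):
    P=np.array([ray(c,p[0].astype(float),z)[:2] for p in h]); (x,y),r=cv2.minEnclosingCircle((P*1000).astype(np.float32))
    A=np.c_[2*P,np.ones(len(P))];s=np.linalg.lstsq(A,(P**2).sum(1),rcond=None)[0]; print(z,x,y,r,s[:2],np.sqrt(s[2]+s[0]**2+s[1]**2))
cv2.imwrite('pics/w2c.png',cv2.resize(im[150:400,130:430,::-1],None,fx=2,fy=2))
```

```text
(233, 188, 82, 82) [0.49232871 0.21532186 0.09769916] [-0.23925756  0.07639678  0.42361654]
0.022 493.3443298339844 214.0117645263672 29.522428512573242 [0.49345979 0.21417817] 0.02883399467479971
0.026 492.0362243652344 214.51443481445312 29.010095596313477 [0.49214966 0.21467795] 0.028333588294526018
0.03 490.72808837890625 215.01710510253906 28.497730255126953 [0.49083953 0.21517772] 0.027833181914255455
0.034 489.41998291015625 215.51976013183594 27.985397338867188 [0.4895294  0.21567749] 0.027332775533979316
```

View pics/w2c.png

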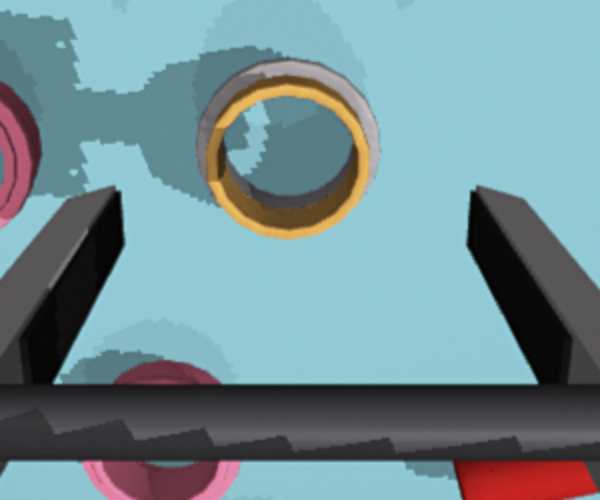

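Run:
```python
from h import *
c=imaging.get_calibration('wrist');o=robot.get_obs();R=Rot.from_euler('xyz',o['ee_rot']).as_matrix()
f=lambda u,v,z:np.round(1000*(R.T@(ray(c,(u,v),z)-o['tool_pos'])),1)
print('rim bottom edge',[f(273.5,269.5,z) for z in(.024,.03,.034)])
print('flange far edge',[f(274.5,179,z) for z in(.014,.017,.02)])
print('rim top inner edge far',[f(274.5,150+98/2,z) for z in(.024,.03,.034)])
print('flange L,R',f(229,226,.02),f(320,226,.02)); print(c['position'],o['tool_pos'])
```

```text
rim bottom edge [array([-30.1,  -0.9,  73.9]), array([-27.3,  -0.8,  67.9]), array([-25.4,  -0.8,  63.9])]
flange far edge [array([32.4, -0.1, 83.7]), array([33. , -0.1, 80.7]), array([33.6, -0.1, 77.7])]
rim top inner edge far [array([20.9, -0.1, 73.8]), array([22.4, -0. , 67.8]), array([23.5,  0. , 63.8])]
flange L,R [  0.7 -31.5  77.7] [ 0.7 31.2 77.9]
[0.41806606 0.24288237 0.25254671] [0.49248897 0.21522368 0.0978258 ]
```

Request:
drive_tool(
  series=[
    [0.094, [0.001, 0, 0.03], [0, 0, 0]],
    [0.094, [0.001, 0, 0.055], [0, 0, 0]],
    [0.094, [0.001, 0, 0.062], [0, 0, 0]],
    [0.094, [0.001, 0, 0.062], [0, 0, 0]],
    [0.06, [0.001, 0, 0.062], [0, 0, 0]],
  ],
)

```text
time: 2.45
tool_pos: [0.4916, 0.2152, 0.0352]
ee_rot: [3.14, 0.002, 2.803]
wrist_force: [0.4, 0.6, -0.1]
width: 0.0875
finger_force: 0.0
```

Request:
drive_tool(
  series=[
    [0.05, [0, 0, 0], [0, 0, 0]],
    [0.05, [0, 0, 0], [0, 0, 0]],
    [0.05, [0, 0, 0], [0, 0, 0]],
    [0.05, [0, 0, 0], [0, 0, 0]],
    [0.05, [0, 0, 0], [0, 0, 0]],
  ],
)

```text
time: 3.08
tool_pos: [0.4906, 0.2144, 0.0339]
ee_rot: [-3.141, 0.001, 2.803]
wrist_force: [-0.7, -3.5, 4.5]
width: 0.062
finger_force: 30.0
```

Request:
drive_tool(
  series=[
    [0.05, [0, 0, -0.03], [0, 0, 0]],
    [0.05, [0, 0, -0.08], [0, 0, 0]],
    [0.05, [0, 0, -0.12], [0, 0, 0]],
    [0.05, [0, 0, -0.12], [0, 0, 0]],
    [0.05, [0, 0, -0.12], [0, 0, 0]],
  ],
)

```text
time: 3.7
tool_pos: [0.4893, 0.2147, 0.1509]
ee_rot: [-3.14, -0.003, 2.803]
wrist_force: [-0.0, -0.2, -2.2]
width: 0.0621
finger_force: 30.0
```

Run:
```python
from h import *
c=imaging.get_calibration('wrist');o=robot.get_obs();im=snap('wrist','w3.png')
R=Rot.from_euler('xyz',o['ee_rot']).as_matrix();print(o['width'],o['wrist_force'],o['tool_pos'])
cv2.imwrite('pics/w3c.png',cv2.resize(im[200:420,130:430,::-1],None,fx=2.5,fy=2.5))
m=yellow(im);m[:, :150]=0;m[:,420:]=0
k=max(cv2.findContours(m,0,2)[0],key=cv2.contourArea);print(cv2.boundingRect(k))
np.save('c3.npy',[c,o],allow_pickle=True)
```

```text
0.06207709682990128 [-0.02309854 -0.24306405 -2.23019029] [0.48927277 0.21471241 0.1509493 ]
(222, 218, 111, 110)
```

View pics/w3c.png

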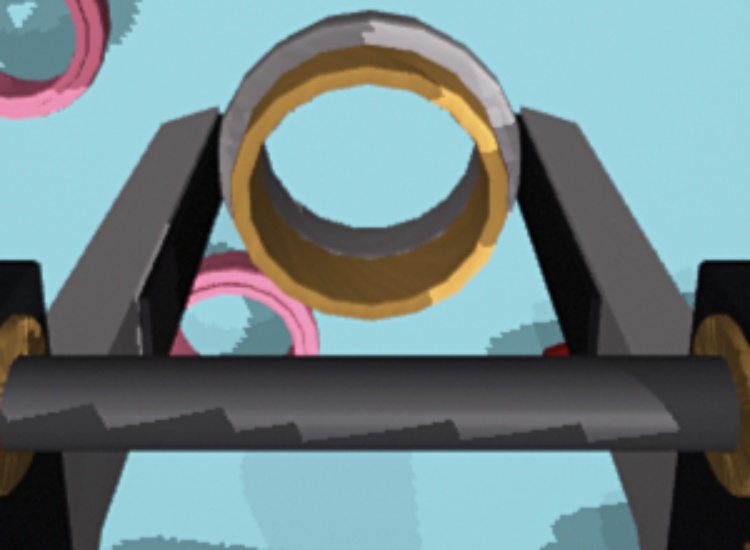

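The cup is held by its flange at the fingertips. The crop shows the rim's near edge at full-image (279,328) and the flange's far edge at (279,204). Next: the cup's offset in the tool, then the move to the bore.

Run:
```python
from h import *
c,o=np.load('c3.npy',allow_pickle=True);R=Rot.from_euler('xyz',o['ee_rot']).as_matrix()
f=lambda u,v,zt:np.round(1000*(R.T@(ray(c,(u,v),o['tool_pos'][2]-zt)-o['tool_pos'])),1)
for z in(-.002,0,.002,.004,.006): print('rim near',z,f(279,327.5,z),'rim far inner',f(279,234,z))
print('flange far',[f(279,204.4,z) for z in(.014,.017,.02)])
print('flange LR',f(130+220/2.5,200+150/2.5,.014),f(130+519/2.5,200+150/2.5,.014))
# tool shift to bore
d=np.array([.486,-.218,.15])-o['tool_pos'];print(R.T@d)
```

```text
rim near -0.002 [-25.1   2.6  -2.1] rim far inner [23.6  2.6 -1.9]
rim near 0 [-26.5   2.6  -0.1] rim far inner [22.9  2.6  0.1]
rim near 0.002 [-27.9   2.7   1.9] rim far inner [22.2  2.6  2.1]
rim near 0.004 [-29.2   2.7   3.9] rim far inner [21.5  2.6  4.1]
rim near 0.006 [-30.6   2.7   5.9] rim far inner [20.7  2.6  6.1]
flange far [array([33.3,  2.6, 14.1]), array([32.5,  2.6, 17.1]), array([31.7,  2.6, 20.1])]
flange LR [  3.7 -28.7  14.1] [ 3.7 32.8 14. ]
[-0.14065602 -0.40922622  0.00119385]
```

Request:
drive_tool(
  series=[
    [0.05, [-0.02, -0.04, 0], [0, 0, 0]],
    [0.05, [-0.045, -0.09, 0], [0, 0, 0]],
    [0.05, [-0.07, -0.14, 0], [0, 0, 0]],
    [0.05, [-0.095, -0.19, 0], [0, 0, 0]],
    [0.05, [-0.12, -0.24, 0], [0, 0, 0]],
  ],
)

```text
time: 4.38
tool_pos: [0.5225, -0.0527, 0.1504]
ee_rot: [-3.142, -0.005, 2.803]
wrist_force: [0.9, -0.6, -2.7]
width: 0.0616
finger_force: 30.0
```

Request:
drive_tool(
  series=[
    [0.05, [-0.027, -0.054, 0], [0, 0, 0]],
    [0.05, [-0.05, -0.1, 0], [0, 0, 0]],
    [0.05, [-0.075, -0.145, 0.01], [0, 0, 0]],
    [0.05, [-0.09, -0.169, 0.02], [0, 0, 0]],
    [0.05, [-0.09, -0.169, 0.02], [0, 0, 0]],
  ],
)

```text
time: 5.0
tool_pos: [0.5507, -0.2417, 0.1286]
ee_rot: [3.14, -0.008, 2.8]
wrist_force: [-0.3, 0.6, -3.3]
width: 0.062
finger_force: 30.0
```

Request:
drive_tool(
  series=[
    [0.05, [0, 0, 0], [0, 0, 0]],
    [0.05, [0, 0, 0], [0, 0, 0]],
  ],
)

```text
time: 5.25
tool_pos: [0.5526, -0.2394, 0.1333]
ee_rot: [3.141, -0.0, 2.804]
wrist_force: [0.5, 0.1, -2.4]
width: 0.0624
finger_force: 30.0
```

Run:
```python
from h import *
c=imaging.get_calibration('wrist');o=robot.get_obs();im=snap('wrist','w4.png')
np.save('c4.npy',[c,o],allow_pickle=True)
h=cv2.cvtColor(im,cv2.COLOR_RGB2HSV)
m=cv2.inRange(h,(0,0,170),(180,50,255));n,_,st,ce=cv2.connectedComponentsWithStats(m)
print(o['tool_pos'],[(s[4],ce[i].round(1)) for i,s in enumerate(st) if 15<s[4]<400])
cv2.imwrite('pics/w4c.png',cv2.resize(im[0:350,80:480,::-1],None,fx=1.7,fy=1.7))
```

```text
[ 0.55256949 -0.23939464  0.13334157] [(np.int32(96), array([335.6,  60.2])), (np.int32(19), array([351.8,  70.7])), (np.int32(25), array([204.1, 205.4])), (np.int32(19), array([236.2, 309.9])), (np.int32(81), array([234.1, 397.8]))]
```

View pics/w4c.png

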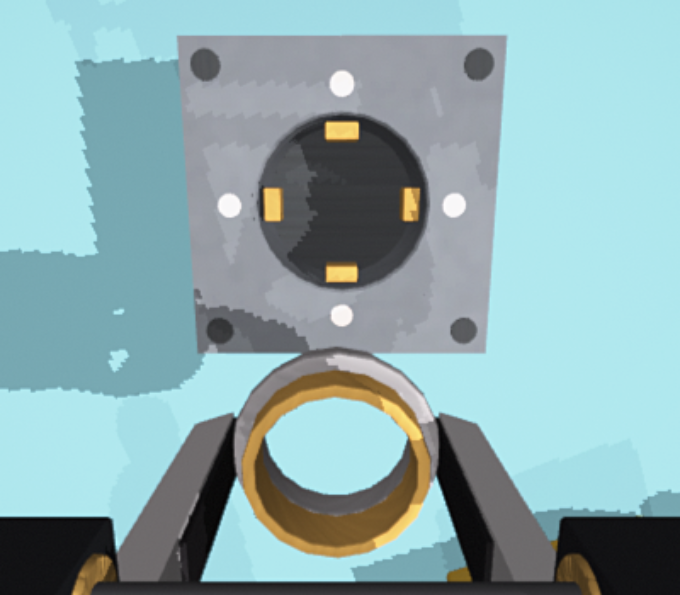

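The wrist picture shows the bore aligned with the tool. The dots are at (281.2,48.8), (215,120.6), (347.1,120.6) and (280.9,185.3). The cup is held with its centre at about column 278.

Run:
```python
from h import *
c,o=np.load('c4.npy',allow_pickle=True);R=Rot.from_euler('xyz',o['ee_rot']).as_matrix()
D=[(281.2,48.8),(215,120.6),(347.1,120.6),(280.9,185.3)]
for z in(.05,.055,.06,.065):
    P=[ray(c,d,z) for d in D];print(z,np.linalg.norm(P[0]-P[3]),np.linalg.norm(P[1]-P[2]),(R.T@(np.mean(P,0)-o['tool_pos'])*1000).round(1))
f=lambda u,v,zt:np.round(1000*(R.T@(ray(c,(u,v),o['tool_pos'][2]-zt)-o['tool_pos'])),1)
print('rim LR',f(222.9,274,.001),f(334.1,274,.001),'flange far',f(278,205.3,.014),f(278,205.3,.02),'near',f(278,327,.001),'far in',f(278,234,.001))
print('flange LR',f(218.2,262,.014),f(337.6,262,.014))
```

```text
0.05 0.08599671425001275 0.08589822664681478 [71.1  4.2 83.4]
0.055 0.08419276807877094 0.08409634644211897 [71.3  4.2 78.4]
0.06 0.08238882190752916 0.08229446623742315 [71.4  4.1 73.4]
0.065 0.08058487573628734 0.08049258603272737 [71.6  4.1 68.4]
rim LR [  2.2 -24.3   1. ] [ 2.2 29.1  1. ] flange far [32.9  2.1 14. ] [31.2  2.2 20. ] near [-26.9   2.2   1. ] far in [22.6  2.1  1. ]
flange LR [  2.6 -28.6  14. ] [ 2.6 32.9 14. ]
```

Request:
drive_tool(
  series=[
    [0.05, [0.05, 0.001, 0], [0, 0, 0]],
    [0.05, [0.0715, 0.0014, 0], [0, 0, 0]],
    [0.05, [0.0715, 0.0014, 0.015], [0, 0, 0]],
    [0.05, [0.0715, 0.0014, 0.03], [0, 0, 0]],
    [0.05, [0.0715, 0.0014, 0.03], [0, 0, 0]],
  ],
)

```text
time: 5.92
tool_pos: [0.4849, -0.2149, 0.101]
ee_rot: [3.141, -0.004, 2.803]
wrist_force: [0.0, -0.4, -1.3]
width: 0.0621
finger_force: 30.0
```

Request:
drive_tool(
  series=[
    [0.05, [0, 0, 0], [0, 0, 0]],
    [0.05, [0, 0, 0.002], [0, 0, 0]],
    [0.05, [0, 0, 0.004], [0, 0, 0]],
    [0.05, [0, 0, 0.004], [0, 0, 0]],
  ],
)

```text
time: 6.42
tool_pos: [0.4856, -0.2157, 0.0994]
ee_rot: [3.141, -0.0, 2.803]
wrist_force: [0.3, 0.7, -2.4]
width: 0.0615
finger_force: 30.0
```

Request:
drive_tool(
  series=[
    [0.05, [0, 0, 0.001], [0, 0, 0]],
    [0.05, [0, 0, 0.002], [0, 0, 0]],
    [0.05, [0, 0, 0.003], [0, 0, 0]],
    [0.05, [0, 0, 0.003], [0, 0, 0]],
  ],
)

```text
time: 6.92
tool_pos: [0.4854, -0.2155, 0.0961]
ee_rot: [3.141, -0.001, 2.803]
wrist_force: [-0.1, 0.4, -1.6]
width: 0.0617
finger_force: 30.0
```

Request:
drive_tool(
  series=[
    [0.05, [0, 0, 0.001], [0, 0, 0]],
    [0.05, [0, 0, 0.002], [0, 0, 0]],
    [0.05, [0, 0, 0.002], [0, 0, 0]],
  ],
)

```text
time: 7.3
tool_pos: [0.4855, -0.2155, 0.0942]
ee_rot: [3.141, -0.0, 2.803]
wrist_force: [-0.1, 0.8, -2.1]
width: 0.062
finger_force: 30.0
```

Run:
```python
from h import *
print(robot.get_obs()['wrist_force'],robot.get_obs()['wrist_torque'])
im=snap('wrist','w5.png')
cv2.imwrite('pics/w5c.png',cv2.resize(im[110:370,130:430,::-1],None,fx=2.3,fy=2.3))
```

```text
[-0.05305283  0.76064804 -2.09983339] [0.26011433 0.13252277 0.00510905]
```

View pics/w5c.png

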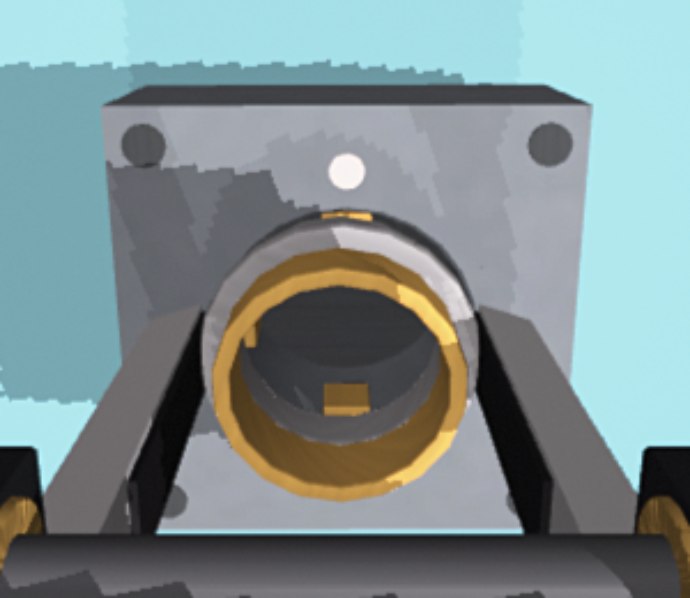

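The cup sits over the mouth. The lug and dot columns (346) are slightly right of the cup's centre (340), so I'll shift +y by 1 mm and go on down.

Request:
drive_tool(
  series=[
    [0.05, [0, 0.001, 0], [0, 0, 0]],
    [0.05, [0, 0.001, 0.001], [0, 0, 0]],
    [0.05, [0, 0.001, 0.002], [0, 0, 0]],
    [0.05, [0, 0.001, 0.002], [0, 0, 0]],
  ],
)

```text
time: 7.85
tool_pos: [0.4862, -0.2149, 0.0938]
ee_rot: [-3.141, 0.001, 2.803]
wrist_force: [-2.2, 2.0, 5.3]
width: 0.0619
finger_force: 30.0
```

Request:
drive_tool(
  series=[
    [0.066, [0, 0, 0], [0, 0, 0]],
    [0.08, [0, 0, 0], [0, 0, 0]],
    [0.08, [0, 0, 0], [0, 0, 0]],
    [0.08, [0, 0, 0], [0, 0, 0]],
    [0.08, [0, 0, 0], [0, 0, 0]],
  ],
)

```text
time: 8.48
tool_pos: [0.486, -0.2147, 0.0924]
ee_rot: [3.141, -0.0, 2.803]
wrist_force: [0.2, -0.6, 0.5]
width: 0.0803
finger_force: 0.0
```

Request:
drive_tool(
  series=[
    [0.08, [0, 0, -0.01], [0, 0, 0]],
    [0.08, [0, 0, -0.04], [0, 0, 0]],
    [0.03, [-0.05, 0, -0.04], [0, 0, 0]],
    [0.0, [-0.07, 0, -0.04], [0, 0, 0]],
    [0.0, [-0.07, 0, -0.04], [0, 0, 0]],
  ],
)

```text
time: 9.1
tool_pos: [0.5529, -0.2384, 0.1328]
ee_rot: [-3.142, 0.001, 2.803]
wrist_force: [-0.6, 0.4, -0.4]
width: 0.0535
finger_force: 0.0
```

Run:
```python
from h import *
o=robot.get_obs();c=imaging.get_calibration('wrist');im=snap('wrist','w6.png')
np.save('c6.npy',[c,o],allow_pickle=True);print(o['tool_pos'],o['width'],o['wrist_force'])
cv2.imwrite('pics/w6c.png',cv2.resize(im[0:250,130:430,::-1],None,fx=2.4,fy=2.4))
```

```text
[ 0.55290835 -0.23836096  0.13283198] 0.05350040063158016 [-0.641101    0.42480076 -0.36419079]
```

View pics/w6c.png

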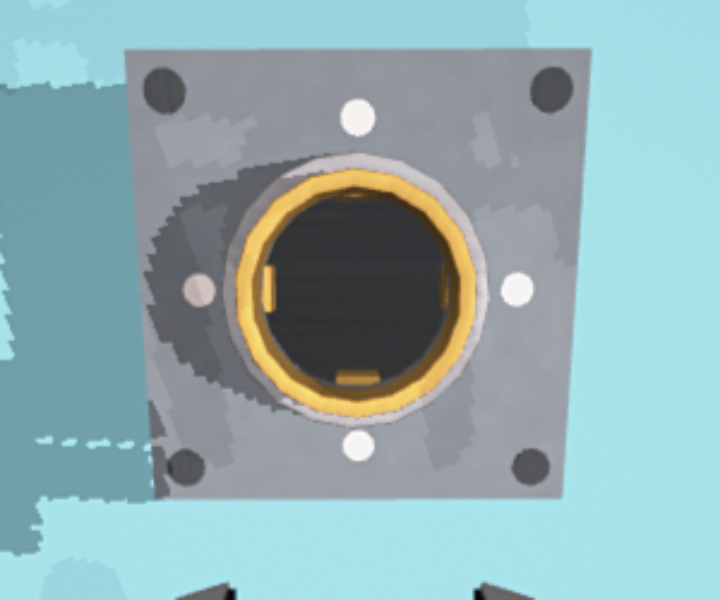

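The cup stands in the bore mouth, released and centred: rim centre column 356 against bore 358 in the crop. I'll close the fingers and tap on the sides above the lugs, starting on tool +x.

Request:
drive_tool(
  series=[
    [0.0, [0.05, 0, 0], [0, 0, 0]],
    [0.0, [0.102, 0, 0], [0, 0, 0]],
    [0.0, [0.102, 0, 0], [0, 0, 0]],
    [0.0, [0.102, 0, 0.008], [0, 0, 0]],
    [0.0, [0.102, 0, 0.01], [0, 0, 0]],
  ],
)

```text
time: 9.78
tool_pos: [0.4564, -0.2044, 0.1222]
ee_rot: [3.142, 0.0, 2.803]
wrist_force: [-0.1, -0.6, 0.4]
width: 0.0011
finger_force: 0.0
```

Request:
drive_tool(
  series=[
    [0.0, [0, 0, 0.001], [0, 0, 0]],
    [0.0, [0, 0, 0.002], [0, 0, 0]],
    [0.0, [0, 0, 0.003], [0, 0, 0]],
    [0.0, [0, 0, 0.003], [0, 0, 0]],
  ],
)

```text
time: 10.28
tool_pos: [0.4558, -0.2041, 0.1193]
ee_rot: [3.141, -0.0, 2.803]
wrist_force: [-0.3, -0.4, -0.3]
width: 0.0004
finger_force: 0.0
```

Define call pose z: the commanded z is now ≈0.119. I'll approach in 1 mm steps.

Request:
drive_tool(
  series=[
    [0.0, [0, 0, 0.0005], [0, 0, 0]],
    [0.0, [0, 0, 0.001], [0, 0, 0]],
    [0.0, [0, 0, 0.0015], [0, 0, 0]],
    [0.0, [0, 0, 0.0015], [0, 0, 0]],
  ],
)

```text
time: 10.78
tool_pos: [0.4559, -0.2042, 0.1184]
ee_rot: [-3.142, 0.001, 2.803]
wrist_force: [-0.1, -0.5, 2.4]
width: 0.0002
finger_force: 1.1
```

Request:
drive_tool(
  series=[
    [0.0, [0, 0, 0.0005], [0, 0, 0]],
    [0.0, [0, 0, 0.001], [0, 0, 0]],
    [0.0, [0, 0, 0.001], [0, 0, 0]],
  ],
)

```text
time: 11.15
tool_pos: [0.456, -0.2042, 0.118]
ee_rot: [-3.141, 0.001, 2.803]
wrist_force: [-2.1, 0.5, 5.1]
width: 0.0008
finger_force: 3.0
```

Request:
drive_tool(
  series=[
    [0.0, [0, 0, 0.001], [0, 0, 0]],
    [0.0, [0, 0, 0.002], [0, 0, 0]],
    [0.0, [0, 0, 0.003], [0, 0, 0]],
    [0.0, [0, 0, 0.003], [0, 0, 0]],
  ],
)

```text
time: 11.65
tool_pos: [0.4566, -0.2046, 0.1176]
ee_rot: [-3.141, 0.004, 2.803]
wrist_force: [-3.6, 2.2, 14.3]
width: 0.0005
finger_force: 7.2
```

Request:
drive_tool(
  series=[
    [0.0, [0, 0, 0.0005], [0, 0, 0]],
    [0.0, [0, 0, 0.001], [0, 0, 0]],
    [0.0, [0, 0, 0.0015], [0, 0, 0]],
    [0.0, [0, 0, 0.0015], [0, 0, 0]],
  ],
)

```text
time: 12.15
tool_pos: [0.457, -0.2049, 0.1171]
ee_rot: [-3.14, 0.005, 2.803]
wrist_force: [-4.7, 2.5, 17.9]
width: 0.0009
finger_force: 9.0
```

Request:
drive_tool(
  series=[
    [0.0, [0, 0, 0.0005], [0, 0, 0]],
    [0.0, [0, 0, 0.001], [0, 0, 0]],
    [0.0, [0, 0, 0.001], [0, 0, 0]],
  ],
)

```text
time: 12.52
tool_pos: [0.4567, -0.2051, 0.1163]
ee_rot: [-3.14, 0.005, 2.803]
wrist_force: [-6.7, 2.7, 19.2]
width: 0.0006
finger_force: 10.2
```

Request:
drive_tool(
  series=[
    [0.0, [0, 0, -0.016], [0, 0, 0]],
    [0.0, [-0.04, 0, -0.016], [0, 0, 0]],
    [0.0, [-0.064, 0, -0.014], [0, 0, 0]],
    [0.0, [-0.064, 0, -0.009], [0, 0, 0]],
    [0.0, [-0.064, 0, -0.007], [0, 0, 0]],
  ],
)

```text
time: 13.15
tool_pos: [0.516, -0.2252, 0.1185]
ee_rot: [3.141, 0.0, 2.803]
wrist_force: [-0.7, 0.1, 3.9]
width: 0.0005
finger_force: 2.3
```

Request:
drive_tool(
  series=[
    [0.0, [0, 0, 0.001], [0, 0, 0]],
    [0.0, [0, 0, 0.002], [0, 0, 0]],
    [0.0, [0, 0, 0.003], [0, 0, 0]],
    [0.0, [0, 0, 0.0035], [0, 0, 0]],
    [0.0, [0, 0, 0.0035], [0, 0, 0]],
  ],
)

```text
time: 13.78
tool_pos: [0.5167, -0.2255, 0.1177]
ee_rot: [-3.141, 0.004, 2.803]
wrist_force: [0.4, 0.1, 8.6]
width: 0.0005
finger_force: 4.4
```

Request:
drive_tool(
  series=[
    [0.0, [0, 0, 0.001], [0, 0, 0]],
    [0.0, [0, 0, 0.002], [0, 0, 0]],
    [0.0, [0, 0, 0.003], [0, 0, 0]],
    [0.0, [0, 0, 0.003], [0, 0, 0]],
  ],
)

```text
time: 14.28
tool_pos: [0.518, -0.226, 0.1164]
ee_rot: [-3.141, 0.008, 2.803]
wrist_force: [0.1, 1.3, 11.8]
width: 0.0007
finger_force: 6.6
```

Request:
drive_tool(
  series=[
    [0.0, [0, 0, -0.016], [0, 0, 0]],
    [0.0, [0.016, 0.016, -0.016], [0, 0, 0]],
    [0.0, [0.032, 0.032, -0.014], [0, 0, 0]],
    [0.0, [0.032, 0.032, -0.009], [0, 0, 0]],
    [0.0, [0.032, 0.032, -0.006], [0, 0, 0]],
  ],
)

```text
time: 14.9
tool_pos: [0.4963, -0.1848, 0.1174]
ee_rot: [-3.141, -0.001, 2.803]
wrist_force: [0.7, -0.4, -0.1]
width: 0.0006
finger_force: 0.0
```

Request:
drive_tool(
  series=[
    [0.0, [0, 0, 0.001], [0, 0, 0]],
    [0.0, [0, 0, 0.002], [0, 0, 0]],
    [0.0, [0, 0, 0.003], [0, 0, 0]],
    [0.0, [0, 0, 0.004], [0, 0, 0]],
    [0.0, [0, 0, 0.004], [0, 0, 0]],
  ],
)

```text
time: 15.52
tool_pos: [0.4972, -0.1843, 0.1148]
ee_rot: [3.141, 0.002, 2.803]
wrist_force: [0.8, 2.5, 3.9]
width: 0.0003
finger_force: 2.8
```

Request:
drive_tool(
  series=[
    [0.0, [0, 0, -0.006], [0, 0, 0]],
    [0.0, [0, -0.005, -0.006], [0, 0, 0]],
    [0.0, [0, -0.005, -0.004], [0, 0, 0]],
    [0.0, [0, -0.005, -0.002], [0, 0, 0]],
    [0.0, [0, -0.005, 0], [0, 0, 0]],
  ],
)

```text
time: 16.15
tool_pos: [0.4956, -0.1892, 0.1161]
ee_rot: [3.141, 0.002, 2.803]
wrist_force: [-2.5, 3.5, 11.9]
width: 0.0005
finger_force: 5.9
```

Request:
drive_tool(
  series=[
    [0.0, [0, 0, 0.001], [0, 0, 0]],
    [0.0, [0, 0, 0.002], [0, 0, 0]],
    [0.0, [0, 0, 0.002], [0, 0, 0]],
  ],
)

```text
time: 16.52
tool_pos: [0.4959, -0.1888, 0.1152]
ee_rot: [3.14, 0.003, 2.803]
wrist_force: [-2.5, 3.4, 13.4]
width: 0.0002
finger_force: 6.7
```

Request:
drive_tool(
  series=[
    [0.0, [0, 0, -0.016], [0, 0, 0]],
    [0.0, [0, -0.03, -0.016], [0, 0, 0]],
    [0.0, [0, -0.054, -0.014], [0, 0, 0]],
    [0.0, [0, -0.054, -0.009], [0, 0, 0]],
    [0.0, [0, -0.054, -0.006], [0, 0, 0]],
  ],
)

```text
time: 17.15
tool_pos: [0.4769, -0.2402, 0.118]
ee_rot: [-3.141, -0.0, 2.803]
wrist_force: [-2.1, 0.3, 8.4]
width: 0.0004
finger_force: 4.6
```

Request:
drive_tool(
  series=[
    [0.0, [0, 0, 0.0015], [0, 0, 0]],
    [0.0, [0, 0, 0.003], [0, 0, 0]],
    [0.0, [0, 0, 0.0045], [0, 0, 0]],
    [0.0, [0, 0, 0.006], [0, 0, 0]],
    [0.0, [0, 0, 0.006], [0, 0, 0]],
  ],
)

```text
time: 17.77
tool_pos: [0.4781, -0.2427, 0.1155]
ee_rot: [-3.135, 0.006, 2.803]
wrist_force: [-3.0, -6.2, 11.0]
width: 0.0004
finger_force: 5.7
```

Request:
drive_tool(
  series=[
    [0.0, [0, 0, -0.016], [0, 0, 0]],
    [0.0, [0.017, 0.014, -0.016], [0, 0, 0]],
    [0.0, [0.034, 0.027, -0.014], [0, 0, 0]],
    [0.0, [0.034, 0.027, -0.009], [0, 0, 0]],
    [0.0, [0.034, 0.027, -0.005], [0, 0, 0]],
  ],
)

```text
time: 18.4
tool_pos: [0.4543, -0.2032, 0.1168]
ee_rot: [3.141, 0.0, 2.804]
wrist_force: [-1.5, 3.4, 9.7]
width: 0.0005
finger_force: 5.4
```

Request:
drive_tool(
  series=[
    [0.0, [0, 0, 0.002], [0, 0, 0]],
    [0.0, [0, 0, 0.0035], [0, 0, 0]],
    [0.0, [0, 0, 0.005], [0, 0, 0]],
    [0.0, [0, 0, 0.006], [0, 0, 0]],
    [0.0, [0, 0, 0.006], [0, 0, 0]],
  ],
)

```text
time: 19.02
tool_pos: [0.4555, -0.2043, 0.1155]
ee_rot: [-3.141, 0.004, 2.803]
wrist_force: [-4.5, 3.6, 17.9]
width: 0.0003
finger_force: 9.0
```

Request:
drive_tool(
  series=[
    [0.0, [0, 0, 0.001], [0, 0, 0]],
    [0.0, [0, 0, 0.002], [0, 0, 0]],
    [0.0, [0, 0, 0.002], [0, 0, 0]],
  ],
)

```text
time: 19.4
tool_pos: [0.4554, -0.2046, 0.1134]
ee_rot: [-3.141, 0.004, 2.802]
wrist_force: [-5.0, 3.1, 16.8]
width: 0.0004
finger_force: 8.5
```

Request:
drive_tool(
  series=[
    [0.0, [0, 0, -0.016], [0, 0, 0]],
    [0.0, [-0.04, 0, -0.016], [0, 0, 0]],
    [0.0, [-0.065, 0, -0.014], [0, 0, 0]],
    [0.0, [-0.065, 0, -0.01], [0, 0, 0]],
    [0.0, [-0.065, 0, -0.006], [0, 0, 0]],
  ],
)

```text
time: 20.02
tool_pos: [0.5161, -0.2256, 0.1163]
ee_rot: [-3.141, 0.003, 2.803]
wrist_force: [0.1, 0.3, 10.7]
width: 0.0003
finger_force: 5.5
```

Request:
drive_tool(
  series=[
    [0.0, [0, 0, 0.0015], [0, 0, 0]],
    [0.0, [0, 0, 0.003], [0, 0, 0]],
    [0.0, [0, 0, 0.0045], [0, 0, 0]],
    [0.0, [0, 0, 0.006], [0, 0, 0]],
    [0.0, [0, 0, 0.006], [0, 0, 0]],
  ],
)

```text
time: 20.65
tool_pos: [0.5181, -0.2265, 0.1144]
ee_rot: [-3.14, 0.012, 2.803]
wrist_force: [1.9, -0.3, 12.7]
width: 0.0003
finger_force: 6.6
```

Request:
drive_tool(
  series=[
    [0.0, [0, 0, -0.016], [0, 0, 0]],
    [0.0, [0.015, 0.014, -0.016], [0, 0, 0]],
    [0.0, [0.031, 0.027, -0.014], [0, 0, 0]],
    [0.0, [0.031, 0.027, -0.01], [0, 0, 0]],
    [0.0, [0.031, 0.027, -0.006], [0, 0, 0]],
  ],
)

```text
time: 21.28
tool_pos: [0.4949, -0.1894, 0.115]
ee_rot: [3.141, 0.0, 2.803]
wrist_force: [-0.2, 2.8, 9.3]
width: 0.0005
finger_force: 4.9
```

Request:
drive_tool(
  series=[
    [0.0, [0, 0, 0.0015], [0, 0, 0]],
    [0.0, [0, 0, 0.003], [0, 0, 0]],
    [0.0, [0, 0, 0.0045], [0, 0, 0]],
    [0.0, [0, 0, 0.006], [0, 0, 0]],
    [0.0, [0, 0, 0.006], [0, 0, 0]],
  ],
)

```text
time: 21.9
tool_pos: [0.4963, -0.1891, 0.1118]
ee_rot: [3.139, 0.003, 2.803]
wrist_force: [-2.0, 4.2, 11.0]
width: 0.0004
finger_force: 6.3
```

Request:
drive_tool(
  series=[
    [0.0, [0, 0, -0.016], [0, 0, 0]],
    [0.0, [0, -0.03, -0.016], [0, 0, 0]],
    [0.0, [0, -0.054, -0.014], [0, 0, 0]],
    [0.0, [0, -0.054, -0.01], [0, 0, 0]],
    [0.0, [0, -0.054, -0.006], [0, 0, 0]],
  ],
)

```text
time: 22.52
tool_pos: [0.4771, -0.2403, 0.1147]
ee_rot: [-3.141, -0.0, 2.802]
wrist_force: [-2.1, -3.1, 6.9]
width: 0.0006
finger_force: 3.7
```

Request:
drive_tool(
  series=[
    [0.0, [0, 0, 0.0015], [0, 0, 0]],
    [0.0, [0, 0, 0.003], [0, 0, 0]],
    [0.0, [0, 0, 0.0045], [0, 0, 0]],
    [0.0, [0, 0, 0.006], [0, 0, 0]],
    [0.0, [0, 0, 0.006], [0, 0, 0]],
  ],
)

```text
time: 23.15
tool_pos: [0.4781, -0.2425, 0.1124]
ee_rot: [-3.136, 0.006, 2.803]
wrist_force: [-3.8, -5.3, 9.4]
width: 0.0004
finger_force: 5.6
```

Request:
drive_tool(
  series=[
    [0.0, [0, 0, -0.016], [0, 0, 0]],
    [0.0, [0.017, 0.014, -0.016], [0, 0, 0]],
    [0.0, [0.034, 0.027, -0.014], [0, 0, 0]],
    [0.0, [0.034, 0.027, -0.009], [0, 0, 0]],
    [0.0, [0.034, 0.027, -0.004], [0, 0, 0]],
  ],
)

```text
time: 23.78
tool_pos: [0.4544, -0.2032, 0.1137]
ee_rot: [3.141, 0.001, 2.803]
wrist_force: [-3.6, 2.9, 17.2]
width: 0.0006
finger_force: 9.0
```

Request:
drive_tool(
  series=[
    [0.0, [0, 0, 0.0015], [0, 0, 0]],
    [0.0, [0, 0, 0.003], [0, 0, 0]],
    [0.0, [0, 0, 0.0045], [0, 0, 0]],
    [0.0, [0, 0, 0.006], [0, 0, 0]],
    [0.0, [0, 0, 0.006], [0, 0, 0]],
  ],
)

```text
time: 24.4
tool_pos: [0.4556, -0.2045, 0.1113]
ee_rot: [-3.141, 0.005, 2.803]
wrist_force: [-5.4, 3.2, 16.2]
width: 0.0002
finger_force: 8.6
```

Request:
drive_tool(
  series=[
    [0.0, [0, 0, -0.016], [0, 0, 0]],
    [0.0, [-0.04, 0, -0.016], [0, 0, 0]],
    [0.0, [-0.065, 0, -0.014], [0, 0, 0]],
    [0.0, [-0.065, 0, -0.009], [0, 0, 0]],
    [0.0, [-0.065, 0, -0.006], [0, 0, 0]],
  ],
)

```text
time: 25.02
tool_pos: [0.5163, -0.2257, 0.1145]
ee_rot: [-3.141, 0.004, 2.803]
wrist_force: [0.3, 0.6, 10.7]
width: 0.0006
finger_force: 5.1
```

Request:
drive_tool(
  series=[
    [0.0, [0, 0, 0.0015], [0, 0, 0]],
    [0.0, [0, 0, 0.003], [0, 0, 0]],
    [0.0, [0, 0, 0.0045], [0, 0, 0]],
    [0.0, [0, 0, 0.006], [0, 0, 0]],
    [0.0, [0, 0, 0.006], [0, 0, 0]],
  ],
)

```text
time: 25.65
tool_pos: [0.5181, -0.2265, 0.1125]
ee_rot: [-3.14, 0.012, 2.803]
wrist_force: [2.2, -0.7, 14.2]
width: 0.0002
finger_force: 7.0
```

Request:
drive_tool(
  series=[
    [0.0, [0, 0, -0.016], [0, 0, 0]],
    [0.0, [0.015, 0.014, -0.016], [0, 0, 0]],
    [0.0, [0.031, 0.027, -0.014], [0, 0, 0]],
    [0.0, [0.031, 0.027, -0.01], [0, 0, 0]],
    [0.0, [0.031, 0.027, -0.006], [0, 0, 0]],
  ],
)

```text
time: 26.28
tool_pos: [0.4947, -0.1896, 0.1125]
ee_rot: [-3.141, -0.0, 2.803]
wrist_force: [-0.1, -0.1, -0.4]
width: 0.0004
finger_force: 0.0
```

Request:
drive_tool(
  series=[
    [0.0, [0, 0, 0.0015], [0, 0, 0]],
    [0.0, [0, 0, 0.003], [0, 0, 0]],
    [0.0, [0, 0, 0.0045], [0, 0, 0]],
    [0.0, [0, 0, 0.0055], [0, 0, 0]],
    [0.0, [0, 0, 0.0055], [0, 0, 0]],
  ],
)

```text
time: 26.9
tool_pos: [0.4961, -0.1895, 0.1105]
ee_rot: [3.141, 0.003, 2.803]
wrist_force: [-3.7, 3.7, 10.7]
width: 0.0005
finger_force: 6.0
```

Request:
drive_tool(
  series=[
    [0.0, [0, 0, -0.016], [0, 0, 0]],
    [0.0, [0, -0.03, -0.016], [0, 0, 0]],
    [0.0, [0, -0.054, -0.014], [0, 0, 0]],
    [0.0, [0, -0.054, -0.01], [0, 0, 0]],
    [0.0, [0, -0.054, -0.006], [0, 0, 0]],
  ],
)

```text
time: 27.52
tool_pos: [0.4771, -0.2401, 0.1132]
ee_rot: [3.142, -0.0, 2.803]
wrist_force: [-1.4, -2.7, 6.5]
width: 0.0004
finger_force: 3.5
```

Request:
drive_tool(
  series=[
    [0.0, [0, 0, 0.0015], [0, 0, 0]],
    [0.0, [0, 0, 0.003], [0, 0, 0]],
    [0.0, [0, 0, 0.0045], [0, 0, 0]],
    [0.0, [0, 0, 0.006], [0, 0, 0]],
    [0.0, [0, 0, 0.006], [0, 0, 0]],
  ],
)

```text
time: 28.15
tool_pos: [0.478, -0.2425, 0.1108]
ee_rot: [-3.136, 0.006, 2.803]
wrist_force: [-2.5, -5.3, 9.7]
width: 0.0004
finger_force: 5.5
```

Request:
drive_tool(
  series=[
    [0.0, [0, 0, -0.016], [0, 0, 0]],
    [0.0, [0.017, 0.014, -0.016], [0, 0, 0]],
    [0.0, [0.034, 0.027, -0.014], [0, 0, 0]],
    [0.0, [0.034, 0.027, -0.009], [0, 0, 0]],
    [0.0, [0.034, 0.027, -0.004], [0, 0, 0]],
  ],
)

```text
time: 28.78
tool_pos: [0.4544, -0.2032, 0.1118]
ee_rot: [3.141, 0.0, 2.803]
wrist_force: [-2.9, 2.9, 16.4]
width: 0.0005
finger_force: 8.6
```

Request:
drive_tool(
  series=[
    [0.0, [0, 0, 0.0015], [0, 0, 0]],
    [0.0, [0, 0, 0.003], [0, 0, 0]],
    [0.0, [0, 0, 0.0045], [0, 0, 0]],
    [0.0, [0, 0, 0.006], [0, 0, 0]],
    [0.0, [0, 0, 0.006], [0, 0, 0]],
  ],
)

```text
time: 29.4
tool_pos: [0.4558, -0.2049, 0.1106]
ee_rot: [-3.14, 0.006, 2.803]
wrist_force: [-5.4, 2.7, 19.9]
width: 0.0007
finger_force: 9.8
```

Request:
drive_tool(
  series=[
    [0.0, [0, 0, -0.016], [0, 0, 0]],
    [0.0, [-0.04, 0, -0.016], [0, 0, 0]],
    [0.0, [-0.065, 0, -0.014], [0, 0, 0]],
    [0.0, [-0.065, 0, -0.009], [0, 0, 0]],
    [0.0, [-0.065, 0, -0.006], [0, 0, 0]],
  ],
)

```text
time: 30.02
tool_pos: [0.5161, -0.2256, 0.1127]
ee_rot: [-3.141, 0.003, 2.803]
wrist_force: [-0.0, 0.4, 10.6]
width: 0.0005
finger_force: 4.9
```

Request:
drive_tool(
  series=[
    [0.0, [0, 0, 0.0015], [0, 0, 0]],
    [0.0, [0, 0, 0.003], [0, 0, 0]],
    [0.0, [0, 0, 0.0045], [0, 0, 0]],
    [0.0, [0, 0, 0.006], [0, 0, 0]],
    [0.0, [0, 0, 0.006], [0, 0, 0]],
  ],
)

```text
time: 30.65
tool_pos: [0.5179, -0.2264, 0.1107]
ee_rot: [-3.141, 0.011, 2.803]
wrist_force: [1.5, -0.1, 13.3]
width: 0.0006
finger_force: 6.8
```

Request:
drive_tool(
  series=[
    [0.0, [0, 0, -0.016], [0, 0, 0]],
    [0.0, [0.015, 0.014, -0.016], [0, 0, 0]],
    [0.0, [0.031, 0.027, -0.014], [0, 0, 0]],
    [0.0, [0.031, 0.027, -0.01], [0, 0, 0]],
    [0.0, [0.031, 0.027, -0.006], [0, 0, 0]],
  ],
)

```text
time: 31.28
tool_pos: [0.4947, -0.1895, 0.111]
ee_rot: [-3.141, -0.0, 2.803]
wrist_force: [0.1, 0.4, 1.3]
width: 0.0005
finger_force: 0.8
```

Request:
drive_tool(
  series=[
    [0.0, [0, 0, 0.0015], [0, 0, 0]],
    [0.0, [0, 0, 0.003], [0, 0, 0]],
    [0.0, [0, 0, 0.0045], [0, 0, 0]],
    [0.0, [0, 0, 0.006], [0, 0, 0]],
    [0.0, [0, 0, 0.006], [0, 0, 0]],
  ],
)

```text
time: 31.9
tool_pos: [0.4962, -0.1899, 0.11]
ee_rot: [3.141, 0.004, 2.802]
wrist_force: [-4.3, 2.8, 17.5]
width: 0.0002
finger_force: 8.7
```

Request:
drive_tool(
  series=[
    [0.0, [0, 0, -0.016], [0, 0, 0]],
    [0.0, [0, -0.03, -0.016], [0, 0, 0]],
    [0.0, [0, -0.054, -0.014], [0, 0, 0]],
    [0.0, [0, -0.054, -0.01], [0, 0, 0]],
    [0.0, [0, -0.054, -0.006], [0, 0, 0]],
  ],
)

```text
time: 32.52
tool_pos: [0.4772, -0.2408, 0.1116]
ee_rot: [-3.14, 0.001, 2.802]
wrist_force: [-1.4, -3.3, 7.7]
width: 0.0002
finger_force: 4.0
```

Request:
drive_tool(
  series=[
    [0.0, [0, 0, 0.0015], [0, 0, 0]],
    [0.0, [0, 0, 0.003], [0, 0, 0]],
    [0.0, [0, 0, 0.0045], [0, 0, 0]],
    [0.0, [0, 0, 0.006], [0, 0, 0]],
    [0.0, [0, 0, 0.006], [0, 0, 0]],
  ],
)

```text
time: 33.15
tool_pos: [0.4781, -0.2429, 0.1092]
ee_rot: [-3.135, 0.006, 2.803]
wrist_force: [-3.7, -5.0, 11.4]
width: 0.0006
finger_force: 6.2
```

Request:
drive_tool(
  series=[
    [0.0, [0, 0, -0.016], [0, 0, 0]],
    [0.0, [0.017, 0.014, -0.016], [0, 0, 0]],
    [0.0, [0.034, 0.027, -0.014], [0, 0, 0]],
    [0.0, [0.034, 0.027, -0.009], [0, 0, 0]],
    [0.0, [0.034, 0.027, -0.004], [0, 0, 0]],
  ],
)

```text
time: 33.78
tool_pos: [0.4545, -0.2032, 0.1105]
ee_rot: [3.141, 0.001, 2.804]
wrist_force: [-4.0, 4.1, 20.6]
width: 0.0006
finger_force: 10.3
```

Request:
drive_tool(
  series=[
    [0.0, [0, 0, 0.0015], [0, 0, 0]],
    [0.0, [0, 0, 0.003], [0, 0, 0]],
    [0.0, [0, 0, 0.004], [0, 0, 0]],
    [0.0, [0, 0, 0.0045], [0, 0, 0]],
    [0.0, [0, 0, 0.0045], [0, 0, 0]],
  ],
)

```text
time: 34.4
tool_pos: [0.4555, -0.2046, 0.1099]
ee_rot: [-3.141, 0.005, 2.803]
wrist_force: [-6.3, 3.4, 20.0]
width: 0.0005
finger_force: 10.0
```

Request:
drive_tool(
  series=[
    [0.0, [0, 0, -0.016], [0, 0, 0]],
    [0.0, [-0.04, 0, -0.016], [0, 0, 0]],
    [0.0, [-0.065, 0, -0.014], [0, 0, 0]],
    [0.0, [-0.065, 0, -0.009], [0, 0, 0]],
    [0.0, [-0.065, 0, -0.006], [0, 0, 0]],
  ],
)

```text
time: 35.02
tool_pos: [0.5152, -0.2252, 0.111]
ee_rot: [3.142, 0.0, 2.803]
wrist_force: [-0.2, 0.4, 7.4]
width: 0.0001
finger_force: 3.7
```

Request:
drive_tool(
  series=[
    [0.0, [0, 0, 0.0015], [0, 0, 0]],
    [0.0, [0, 0, 0.003], [0, 0, 0]],
    [0.0, [0, 0, 0.0045], [0, 0, 0]],
    [0.0, [0, 0, 0.0065], [0, 0, 0]],
    [0.0, [0, 0, 0.0065], [0, 0, 0]],
  ],
)

```text
time: 35.65
tool_pos: [0.5166, -0.2261, 0.1097]
ee_rot: [-3.14, 0.008, 2.803]
wrist_force: [-1.2, 0.4, 14.2]
width: 0.0003
finger_force: 7.8
```

Request:
drive_tool(
  series=[
    [0.0, [0, 0, -0.016], [0, 0, 0]],
    [0.0, [0.015, -0.014, -0.016], [0, 0, 0]],
    [0.0, [0.031, -0.027, -0.014], [0, 0, 0]],
    [0.0, [0.031, -0.027, -0.01], [0, 0, 0]],
    [0.0, [0.031, -0.027, -0.006], [0, 0, 0]],
  ],
)

```text
time: 36.28
tool_pos: [0.4764, -0.241, 0.1102]
ee_rot: [-3.14, 0.0, 2.802]
wrist_force: [-1.5, -2.9, 6.3]
width: 0.0002
finger_force: 3.6
```

Request:
drive_tool(
  series=[
    [0.0, [0, 0, 0.0015], [0, 0, 0]],
    [0.0, [0, 0, 0.003], [0, 0, 0]],
    [0.0, [0, 0, 0.0045], [0, 0, 0]],
    [0.0, [0, 0, 0.006], [0, 0, 0]],
    [0.0, [0, 0, 0.006], [0, 0, 0]],
  ],
)

```text
time: 36.9
tool_pos: [0.4779, -0.2436, 0.1077]
ee_rot: [-3.135, 0.005, 2.802]
wrist_force: [-3.6, -5.4, 10.5]
width: 0.0004
finger_force: 6.0
```

Request:
drive_tool(
  series=[
    [0.0, [0, 0, -0.016], [0, 0, 0]],
    [0.0, [0, 0.03, -0.016], [0, 0, 0]],
    [0.0, [0, 0.054, -0.014], [0, 0, 0]],
    [0.0, [0, 0.054, -0.01], [0, 0, 0]],
    [0.0, [0, 0.054, -0.006], [0, 0, 0]],
  ],
)

```text
time: 37.52
tool_pos: [0.4949, -0.1893, 0.1101]
ee_rot: [3.141, -0.0, 2.803]
wrist_force: [1.2, 2.2, 9.6]
width: 0.0004
finger_force: 5.2
```

Request:
drive_tool(
  series=[
    [0.0, [0, 0, 0.0015], [0, 0, 0]],
    [0.0, [0, 0, 0.003], [0, 0, 0]],
    [0.0, [0, 0, 0.0045], [0, 0, 0]],
    [0.0, [0, 0, 0.0055], [0, 0, 0]],
    [0.0, [0, 0, 0.0055], [0, 0, 0]],
  ],
)

```text
time: 38.15
tool_pos: [0.4959, -0.1898, 0.1097]
ee_rot: [3.14, 0.004, 2.802]
wrist_force: [-5.1, 4.4, 18.1]
width: 0.0004
finger_force: 9.1
```

Request:
drive_tool(
  series=[
    [0.0, [0, 0, -0.02], [0, 0, 0]],
    [0.0, [-0.05, -0.02, -0.02], [0, 0, 0]],
    [0.0, [-0.09, -0.027, -0.01], [0, 0, 0]],
    [0.0, [-0.09, -0.027, -0.01], [0, 0, 0]],
    [0.0, [-0.09, -0.027, -0.01], [0, 0, 0]],
  ],
)

```text
time: 38.78
tool_pos: [0.57, -0.2449, 0.1143]
ee_rot: [3.141, -0.002, 2.802]
wrist_force: [0.5, 0.3, -0.7]
width: 0.0005
finger_force: 0.0
```

Run:
```python
from h import *
o=robot.get_obs();c=imaging.get_calibration('wrist');im=snap('wrist','w7.png');s=snap('scene','s7.png')
np.save('c7.npy',[c,o],allow_pickle=True);print(o['tool_pos'])
r=lambda i,x,y:cv2.resize(i,(x,y),interpolation=cv2.INTER_CUBIC)
out=np.zeros((600,800,3),np.uint8);out[:,:480]=r(im[0:250,180:380,::-1],480,600);out[:320,480:]=r(s[180:250,145:215,::-1],320,320)
cv2.imwrite('pics/f.png',out)
```

```text
[ 0.56997193 -0.244926    0.11425052]
```

View pics/f.png

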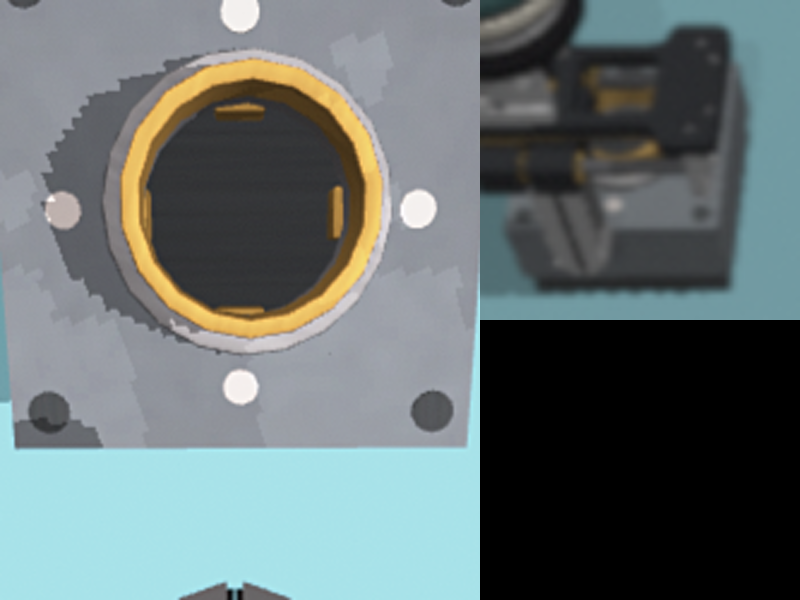

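The wrist picture shows the rim centre at column 252, the flange centre at 248 and the bore (dots) at 240. So the cup sits about 1.6 mm towards +y with the -y side still slightly high. My -y taps were too far out and slid off the rim edge, so I'll tap -y further in.

Request:
drive_tool(
  series=[
    [0.0, [0, 0, -0.012], [0, 0, 0]],
    [0.0, [0.05, -0.012, -0.012], [0, 0, 0]],
    [0.0, [0.09, -0.022, -0.01], [0, 0, 0]],
    [0.0, [0.09, -0.022, 0.001], [0, 0, 0]],
    [0.0, [0.09, -0.022, 0.003], [0, 0, 0]],
  ],
)

```text
time: 39.5
tool_pos: [0.4788, -0.2353, 0.1123]
ee_rot: [3.141, 0.001, 2.803]
wrist_force: [-0.3, -0.3, 1.4]
width: 0.0008
finger_force: 0.5
```

Request:
drive_tool(
  series=[
    [0.0, [0, 0, 0.0005], [0, 0, 0]],
    [0.0, [0, 0, 0.001], [0, 0, 0]],
    [0.0, [0, 0, 0.0015], [0, 0, 0]],
    [0.0, [0, 0, 0.002], [0, 0, 0]],
    [0.0, [0, 0, 0.002], [0, 0, 0]],
  ],
)

```text
time: 40.12
tool_pos: [0.4799, -0.2359, 0.1119]
ee_rot: [-3.141, 0.003, 2.803]
wrist_force: [-1.2, 1.2, 8.4]
width: 0.0004
finger_force: 3.6
```

Request:
drive_tool(
  series=[
    [0.0, [0, 0, 0.001], [0, 0, 0]],
    [0.0, [0, 0, 0.002], [0, 0, 0]],
    [0.0, [0, 0, 0.003], [0, 0, 0]],
    [0.0, [0, 0, 0.003], [0, 0, 0]],
  ],
)

```text
time: 40.62
tool_pos: [0.4796, -0.237, 0.1101]
ee_rot: [-3.139, 0.003, 2.803]
wrist_force: [-3.9, -0.7, 11.3]
width: 0.0006
finger_force: 5.8
```

Request:
drive_tool(
  series=[
    [0.0, [0, 0, 0.0005], [0, 0, 0]],
    [0.0, [0, 0, 0.001], [0, 0, 0]],
    [0.0, [0, 0, 0.001], [0, 0, 0]],
  ],
)

```text
time: 41.0
tool_pos: [0.4796, -0.2373, 0.1098]
ee_rot: [-3.138, 0.004, 2.803]
wrist_force: [-4.3, -0.8, 12.5]
width: 0.0004
finger_force: 6.9
```

Request:
drive_tool(
  series=[
    [0.0, [0, 0, 0.0007], [0, 0, 0]],
    [0.0, [0, 0, 0.0014], [0, 0, 0]],
    [0.0, [0, 0, 0.002], [0, 0, 0]],
    [0.0, [0, 0, 0.002], [0, 0, 0]],
  ],
)

```text
time: 41.5
tool_pos: [0.4797, -0.2376, 0.1095]
ee_rot: [-3.137, 0.005, 2.803]
wrist_force: [-7.2, 0.7, 19.3]
width: 0.0
finger_force: 9.9
```

Request:
drive_tool(
  series=[
    [0.0, [0, 0, -0.016], [0, 0, 0]],
    [0.0, [-0.014, 0.011, -0.016], [0, 0, 0]],
    [0.0, [-0.028, 0.022, -0.014], [0, 0, 0]],
    [0.0, [-0.028, 0.022, -0.009], [0, 0, 0]],
    [0.0, [-0.028, 0.022, -0.007], [0, 0, 0]],
  ],
)

```text
time: 42.12
tool_pos: [0.5126, -0.2236, 0.1101]
ee_rot: [3.141, -0.001, 2.804]
wrist_force: [0.6, 0.5, 4.7]
width: 0.0007
finger_force: 2.2
```

Request:
drive_tool(
  series=[
    [0.0, [0, 0, 0.0015], [0, 0, 0]],
    [0.0, [0, 0, 0.003], [0, 0, 0]],
    [0.0, [0, 0, 0.004], [0, 0, 0]],
    [0.0, [0, 0, 0.005], [0, 0, 0]],
    [0.0, [0, 0, 0.005], [0, 0, 0]],
  ],
)

```text
time: 42.75
tool_pos: [0.5129, -0.2238, 0.1094]
ee_rot: [3.141, 0.003, 2.803]
wrist_force: [-3.0, 3.3, 13.4]
width: 0.0004
finger_force: 6.7
```

Request:
drive_tool(
  series=[
    [0.0, [0, 0, 0.001], [0, 0, 0]],
    [0.0, [0, 0, 0.002], [0, 0, 0]],
    [0.0, [0, 0, 0.002], [0, 0, 0]],
  ],
)

```text
time: 43.12
tool_pos: [0.5131, -0.2239, 0.1091]
ee_rot: [3.141, 0.004, 2.803]
wrist_force: [-3.9, 4.9, 19.4]
width: 0.0003
finger_force: 9.6
```

Request:
drive_tool(
  series=[
    [0.0, [0, 0, -0.016], [0, 0, 0]],
    [0.0, [0.03, 0, -0.016], [0, 0, 0]],
    [0.0, [0.059, 0, -0.014], [0, 0, 0]],
    [0.0, [0.059, 0, -0.009], [0, 0, 0]],
    [0.0, [0.059, 0, -0.006], [0, 0, 0]],
  ],
)

```text
time: 43.75
tool_pos: [0.4567, -0.2047, 0.1101]
ee_rot: [-3.141, -0.0, 2.802]
wrist_force: [-4.0, 2.0, 9.8]
width: 0.0007
finger_force: 4.9
```

Request:
drive_tool(
  series=[
    [0.0, [0, 0, 0.0015], [0, 0, 0]],
    [0.0, [0, 0, 0.003], [0, 0, 0]],
    [0.0, [0, 0, 0.004], [0, 0, 0]],
    [0.0, [0, 0, 0.004], [0, 0, 0]],
  ],
)

```text
time: 44.25
tool_pos: [0.4584, -0.2057, 0.1095]
ee_rot: [-3.14, 0.004, 2.803]
wrist_force: [-4.0, 2.6, 14.6]
width: 0.0006
finger_force: 7.0
```

Request:
drive_tool(
  series=[
    [0.0, [0, 0, 0.001], [0, 0, 0]],
    [0.0, [0, 0, 0.002], [0, 0, 0]],
    [0.0, [0, 0, 0.002], [0, 0, 0]],
  ],
)

```text
time: 44.62
tool_pos: [0.4589, -0.206, 0.1091]
ee_rot: [-3.14, 0.006, 2.803]
wrist_force: [-5.0, 2.2, 18.5]
width: 0.0005
finger_force: 9.7
```

Request:
drive_tool(
  series=[
    [0.0, [0, 0, -0.016], [0, 0, 0]],
    [0.0, [-0.016, 0.014, -0.016], [0, 0, 0]],
    [0.0, [-0.031, 0.025, -0.014], [0, 0, 0]],
    [0.0, [-0.031, 0.025, -0.009], [0, 0, 0]],
    [0.0, [-0.031, 0.025, -0.006], [0, 0, 0]],
  ],
)

```text
time: 45.25
tool_pos: [0.4949, -0.1904, 0.1099]
ee_rot: [3.14, -0.0, 2.804]
wrist_force: [-0.7, 3.0, 10.3]
width: 0.0004
finger_force: 5.0
```

Request:
drive_tool(
  series=[
    [0.0, [0, 0, 0.0015], [0, 0, 0]],
    [0.0, [0, 0, 0.003], [0, 0, 0]],
    [0.0, [0, 0, 0.0045], [0, 0, 0]],
    [0.0, [0, 0, 0.0045], [0, 0, 0]],
  ],
)

```text
time: 45.75
tool_pos: [0.4952, -0.1906, 0.1096]
ee_rot: [3.14, 0.003, 2.803]
wrist_force: [-2.7, 4.4, 17.7]
width: 0.0006
finger_force: 8.6
```

Request:
drive_tool(
  series=[
    [0.0, [0, 0, -0.016], [0, 0, 0]],
    [0.0, [0, -0.03, -0.016], [0, 0, 0]],
    [0.0, [0, -0.047, -0.014], [0, 0, 0]],
    [0.0, [0, -0.047, -0.01], [0, 0, 0]],
    [0.0, [0, -0.047, -0.006], [0, 0, 0]],
  ],
)

```text
time: 46.38
tool_pos: [0.4784, -0.2349, 0.1105]
ee_rot: [3.141, -0.001, 2.803]
wrist_force: [-0.2, 0.2, -1.0]
width: 0.0006
finger_force: 0.0
```

Request:
drive_tool(
  series=[
    [0.0, [0, 0, 0.002], [0, 0, 0]],
    [0.0, [0, 0, 0.004], [0, 0, 0]],
    [0.0, [0, 0, 0.0055], [0, 0, 0]],
    [0.0, [0, 0, 0.0055], [0, 0, 0]],
  ],
)

```text
time: 46.88
tool_pos: [0.4793, -0.2354, 0.1095]
ee_rot: [-3.14, 0.003, 2.804]
wrist_force: [-5.3, 2.3, 13.4]
width: 0.0004
finger_force: 7.0
```

Request:
drive_tool(
  series=[
    [0.0, [0, 0, -0.016], [0, 0, 0]],
    [0.0, [0.016, 0.01, -0.016], [0, 0, 0]],
    [0.0, [0.032, 0.022, -0.014], [0, 0, 0]],
    [0.0, [0.032, 0.022, -0.009], [0, 0, 0]],
    [0.0, [0.032, 0.022, -0.005], [0, 0, 0]],
  ],
)

```text
time: 47.5
tool_pos: [0.4561, -0.2042, 0.1106]
ee_rot: [-3.141, 0.0, 2.803]
wrist_force: [0.7, -0.1, -0.1]
width: 0.0004
finger_force: 0.0
```

Request:
drive_tool(
  series=[
    [0.0, [0, 0, 0.002], [0, 0, 0]],
    [0.0, [0, 0, 0.004], [0, 0, 0]],
    [0.0, [0, 0, 0.0055], [0, 0, 0]],
    [0.0, [0, 0, 0.0055], [0, 0, 0]],
  ],
)

```text
time: 48.0
tool_pos: [0.4572, -0.2052, 0.1093]
ee_rot: [-3.141, 0.004, 2.802]
wrist_force: [-4.0, 2.0, 15.4]
width: 0.0005
finger_force: 7.3
```

Request:
drive_tool(
  series=[
    [0.0, [0, 0, 0.001], [0, 0, 0]],
    [0.0, [0, 0, 0.0018], [0, 0, 0]],
    [0.0, [0, 0, 0.0018], [0, 0, 0]],
  ],
)

```text
time: 48.38
tool_pos: [0.4575, -0.2054, 0.109]
ee_rot: [-3.14, 0.006, 2.803]
wrist_force: [-5.7, 3.3, 20.2]
width: 0.0005
finger_force: 10.0
```

Request:
drive_tool(
  series=[
    [0.0, [0, 0, -0.02], [0, 0, 0]],
    [0.0, [-0.05, 0, -0.02], [0, 0, 0]],
    [0.0, [-0.1, 0, -0.02], [0, 0, 0]],
    [0.0, [-0.112, 0, -0.02], [0, 0, 0]],
    [0.0, [-0.112, 0, -0.02], [0, 0, 0]],
  ],
)

```text
time: 49.0
tool_pos: [0.5614, -0.2416, 0.1226]
ee_rot: [3.141, -0.002, 2.803]
wrist_force: [-0.4, -1.7, 0.1]
width: 0.0007
finger_force: 0.0
```

Run:
```python
from h import *
o=robot.get_obs();c=imaging.get_calibration('wrist');im=snap('wrist','w8.png');print(o['tool_pos'],o['time'])
c7,o7=np.load('c7.npy',allow_pickle=True)
for c,o,f in((c7,o7,'w7.png'),(c,o,'w8.png')):
    im=cv2.imread('pics/'+f)[:,:,::-1].copy();R=Rot.from_euler('xyz',o['ee_rot']).as_matrix()
    m=yellow(im,(12,110,120));m[:,:180]=0;m[:,380:]=0;m[220:]=0
    k=cv2.convexHull(np.vstack([q for q in cv2.findContours(m,0,2)[0] if cv2.contourArea(q)>60]))
    P=np.array([ray(c,p[0].astype(float),.085) for p in k]);T=(P-o['tool_pos'])@R
    A=np.c_[2*T[:,:2],np.ones(len(T))];s=np.linalg.lstsq(A,(T[:,:2]**2).sum(1),rcond=None)[0]
    w=cv2.inRange(cv2.cvtColor(im,cv2.COLOR_RGB2HSV),(0,0,185),(180,45,255));n,_,st,ce=cv2.connectedComponentsWithStats(w)
    D=[((ray(c,ce[i],.065)-o['tool_pos'])@R*1000).round(1) for i in range(1,n) if 90<st[i,4]<350 and ce[i][1]<220]
    print(f,'rim ctr',s[:2]*1000,'r',np.sqrt(s[2]+s[0]**2+s[1]**2)*1000,'dots',D)
```

```text
[ 0.56144085 -0.24156298  0.12263713] 49.0
w7.png rim ctr [90.04071372  5.08294864] r 26.69895935800974 dots [array([129.6,   2.9,  49.5]), array([90.2, 43.4, 49.4]), array([ 89.9, -37.3,  49.4]), array([49.8,  3.3, 49.3])]
w8.png rim ctr [80.8015468   3.55987943] r 26.524583709370614 dots [array([121.1,   2.7,  57.9]), array([80.8, 43. , 57.8]), array([ 80.7, -37.6,  57.8]), array([40.5,  2.9, 57.7])]
```

```bash
python3 -c "
from h import *
print(robot.close_job())"
```

```text
the job is handed in; nothing more can be done
None
```

The cup is tapped home: all four rim sides stopped yielding and sit within about 0.5 mm of each other, the rim is centred within about 1 mm, and end-of-call wrist forces stayed at 22 N or below. I handed the job in at about 49 s, but no verdict came back.

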